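# Lay the standing calibrator down on its bench rest

### The job

Tip the tall blue handheld calibrator that stands on the bench rest over, away from the yellow stop, and let it down gently onto its back so that its screen faces up; do not let it topple. Then push it along the rest until its foot is flat against the yellow stop. Do it all by pushing and supporting it with the fingers: do not lift it off the rest or squeeze it hard, and leave the other things on the bench where they are.

Things in the scene. Friction and masses are not known exactly. Their poses are not given: they have to be found in the camera images.
- meter: handheld calibrator: loose blue box with grey end bands, 200 mm tall, 80 wide, 36 thick, 0.3-0.55 kg, centre of mass at its middle. Origin: centre of its foot. z runs foot to head, y across the width, x out of its plain back; screen and keys on the -x face. It stands on the rest, screen towards the stop and 5-14 mm from it, turned up to 0.1 rad. Lying as wanted, x points straight down
- rest: bench rest, fixed: aluminium block 110 mm wide, flat black rubber top 60 mm above the bench, yellow stop plate (18 mm thick, 98 mm high) across one end. Origin: at bench level under the middle of the stop's inner face. x points from the stop along the rest (the way to lay the calibrator), y across, z up. Rubber from x = 0 (stop face) to 180 mm; the lying calibrator's head overhangs the open end
- back_edge (a point): middle of the calibrator's lower back edge (18, 0, 0 mm in the calibrator's frame): the edge about which it tips
- head_back_edge (a point): middle of the calibrator's upper back edge (18, 0, 200 mm in the calibrator's frame)
- insert: brass cylinder standing on the bench, 36 mm across, 104 mm tall, bystander; origin under its centre
- cleaner: white bottle with blue cap and green label, 52 mm across, 150 mm tall, bystander; origin under its centre
- tape: yellow roll of tape lying flat, 90 mm across, 24 mm high, bystander; origin under its centre
- mug: blue mug, 76 mm across, 90 mm tall, bystander; origin under its centre
- driver: screwdriver lying on the bench, 180 mm long, bystander; origin under its middle
- block: small steel block, 50 x 30 x 45 mm high, bystander; origin under its centre

How it is judged:
On the way:
1. the calibrator lies on its back on the rest, screen up (angle between meter's own x axis and vertical above 3.04 rad and z of meter in the frame of rest above 0.07 m), for 0.2 s.
At the end, for the whole second after the job is handed in: The calibrator lies still on its back on the rubber top (within 0.08 rad of flat, screen up), the centre of its foot within 8 mm of the yellow stop's face and within 30 mm of its middle, its length within 0.12 rad of the rest's (angle between meter's own x axis and vertical above 3.06 rad and x of meter in the frame of rest between -0.004 and 0.008 m and y of meter in the frame of rest between -0.03 and 0.03 m and z of meter in the frame of rest above 0.07 m and angle between the z axis of meter and the x axis of rest, either way round below 0.12 rad and linear speed of meter below 0.02 m/s); the robot touches nothing.
It fails at once if the calibrator falls or swings round instead of being let down gently (turning faster than 3.5 rad/s) (angular speed of meter above 3.5 rad/s).
It fails at once if the calibrator is lifted: its lower back edge leaves the rest by more than 12 mm (z of back_edge in the frame of rest above 0.072 m).
It fails at once if the calibrator is squeezed or pushed hard (over 25 N) (contact force between meter and the fingers above 25 N).
It fails at once if another thing on the bench is moved by more than 20 mm (distance of any of insert, cleaner, tape, mug, driver, block from where it was at the start of the episode above 0.02 m).
It also fails if it takes over 67 s, if anything falls off the work surface, if the arm or the gripper's body presses on something with over 40 N, if the wrist force passes 120 N, or if a joint passes its speed limit or range.

### The arm

A 7-joint arm with a two-finger parallel gripper is mounted at the origin on the work surface. World frame = base frame: x ahead of the robot, y to its left, z up, the work surface at z = 0. Lengths are in m, angles in rad, forces in N, time in s.
With the tool pointing down it reaches from about 0.35 to 0.9 m from the base axis. Payload 19.9 kg.
Tool frame: the origin (TCP) lies on the centre line of the jaws, within the pads' length; the fingertips stand 19 mm ahead of it and the grasp point (between the pads) is the TCP; z points along the fingers, y is the line along which they close (so a half turn about z gives the same grasp; the last joint's range is limited). The gripper opens to 94 mm and grips with 3 to 60 N. Pads are 16 mm wide; open, the fingers measure 119 mm over their backs; the gripper's body (75 mm by 177 mm) begins 78 mm behind the grasp point.
Start: joints at [1.171, 0.417, -0.01, 1.614, 0.005, 1.111, -0.053], TCP at [0.219, -0.585, 0.224] pointing down, gripper open.
Joint ranges: [-2.81, 2.81], [-0.39, 2.02], [-1.27, 1.25], [0.06, 2.57], [-1.19, 4.33], [0.19, 2], [-2.82, 2.82]. Speed limits (rad/s): [1.89, 1.89, 2.39, 2.39, 3.01, 3.01, 3.01].

### API

Orientations are given as a unit quaternion [x, y, z, w].
In Python, from cell import readout, viewer, r gives the robot as it stands. The module is installed in compiled form; this text tells all that it offers.
- The arm moves only by the tool step_arm, never from a script. Its argument "moves" is a list of rows, each a list of 3 entries, a list of its own where there are three numbers: the turn, a rotation vector about the tool's x, y, z as a fraction of full scale, then the shift along the tool's x, y, z as a fraction of full scale, then the finger opening in mm, from 0 to 94. In form: [[[ax, ay, az], [x, y, z], claw], ...]. A call has 1 to 12 rows; each row is the pose to reach, as a shift and turn from the pose commanded when the call began, along the tool's axes at that moment, turning the shorter way round; what a row does not reach only later rows make up. Full scale, the value 1, is 0.5 m for a shift and pi rad for a turn. A row lasts 1/10 s, in which the tool goes at most 50 mm and 8.59 degrees, less where a joint would pass 70% of its speed; a pose out of reach is approached as far as the arm can. A call with a number of a shift or a turn outside -1 to 1 is refused whole. A call with a gripper value outside its range is refused whole. The fingers move at their own pace and stop on an object; the grip force is fixed at half the most. Time passes only in rows, so rows that repeat a pose let the fingers close. It gives the time, the measured TCP pose, the force, the opening and the grip force at its end, in the units of the state.
- readout.state(): the state, without advancing time (a new reading comes with each control period).
- viewer.capture(name): name is "scene" or "top" or "wrist"; returns a dict with "pixels" (420x560x3 uint8, red, green, blue), "fovy" (degrees; the focal length in pixels is half the picture's height over the tangent of half this angle, whatever the lens; pixels are square), "cx", "cy" (the principal point, pixels), "R" (3x3) and "t" (3): a world point X has camera coordinates R X + t; the wrist camera has in their place "T_tool_cam" (4x4, takes a point from camera to tool coordinates, whose origin is the TCP and whose axes are the flange's). Camera axes: x right, y down, z forward; pixel columns grow to the right and rows downward; lengths in m; the calibration is good to about 2 mm. The wrist camera is an equidistant fisheye: a pixel r from the principal point sees the ray r / f radians off the axis. A picture is of the moment at which its call begins: read the wrist's pose just before it. There is no depth.
- r.finish_job(): hands the job in; it is judged then, once.
Trained networks look in the newest picture that a camera, given by its name, has taken for a name from the list of things; names that differ only in an ending like _2 or _b are one class to them, and where a whole thing is asked for, a point or a joint stands for the part that bears it (a point fixed in the world has none). Each returns a list of dicts, best first, with "p" (0 to 1); they miss things now and then, are a little off and sometimes report something else, mostly with a low value. They report only what shows in the picture. A call takes as long as a camera call.
- viewer.find_in(camera, target): "point" ([x, y, z] in m, in world coordinates, good to about 4 mm: the middle of the surface that is visible of it).
- viewer.trace(camera, target): "region" (420x560 bool, what is visible of it).
- viewer.place_of(camera, target): "point" ([x, y, z] in m, in world coordinates, good to about 4 mm: a listed point, or the origin of a listed thing).
The state is a dict: "t": time; "joint_positions": joint angles; "qvel": joint speeds; "joint_efforts": joint torques, N m; "tcp_pos": TCP position; "tcp_rot": TCP orientation; "wrist_force": force on the tool from outside, world axes, zero at the start; "moment": the same for the moment, N m; "gripper_width": finger opening in m; "grip_force": force on a finger pad.
Only numpy, scipy, OpenCV 4.12 (cv2) and the standard library are available. Lean on these libraries where they do the work, as an engineer would, in place of code of your own. Each camera call takes 0.05 s, during which the arm holds its last target. There are 200 camera calls.

## Working session

There is one attempt and no reset: what is moved stays moved. The work goes in short steps, Python scripts to look and compute and a tool call to move; the robot and the scene stay as the last step left them, time stands still between calls to the robot, and variables do not carry over. Pictures are saved under pics/ and viewed, at most 10 in all, crops included, and the job is handed in when it is done.

Besides the shell and the picture viewer there is one more tool, called after ">>>" in YAML: its name, and indented under it one key for each argument. step_arm: Moves the arm, as the interface text tells. Its arguments: {"type":"object","properties":{"moves":{"type":"array"}},"required":["moves"]}

```bash
mkdir -p pics; python3 - <<'E'
from cell import readout, viewer, r
import cv2, numpy as np
np.set_printoptions(precision=4,suppress=True)
s=readout.state(); print(s['t'],s['tcp_pos'],s['tcp_rot'],s['wrist_force'],s['gripper_width'])
ims=[]
for c in ("scene","top"):
    d=viewer.capture(c); ims.append(d["pixels"][:,:,::-1]); print(c,d['fovy'],d['R'],d['t'])
    for n in ("meter","rest","back_edge","head_back_edge","insert","cleaner","tape","mug","driver","block"):
        print(n,[(np.round(o['point'],4),round(o['p'],2)) for o in viewer.place_of(c,n)[:2]])
for i,n in zip(ims,("scene","top")): cv2.imwrite(f"pics/{n}0.png",i)
E
```

```text
0.0 [ 0.2193 -0.5849  0.2238] [ 0.984   0.1784 -0.0002 -0.0006] [-0.1241  0.2072 -0.0622] 0.09389559379277405
scene 53.16927831020868 [[-0.3372  0.9413 -0.0159]
 [ 0.6834  0.2331 -0.6918]
 [-0.6475 -0.2441 -0.7219]] [ 0.2478 -0.2186  1.2938]
meter [(array([ 0.5147, -0.0575,  0.0629]), 0.73)]
rest [(array([ 0.522 , -0.0845, -0.0005]), 0.58)]
back_edge [(array([ 0.7715, -0.1692, -0.0011]), 0.58), (array([ 0.6474, -0.278 ,  0.0002]), 0.35)]
head_back_edge []
insert [(array([ 0.4571, -0.3243, -0.0015]), 0.64), (array([ 0.7733,  0.1168, -0.0003]), 0.5)]
cleaner [(array([ 0.6473, -0.2786, -0.0022]), 0.89)]
tape [(array([0.7715, 0.1168, 0.0009]), 0.92)]
mug [(array([ 0.7699, -0.1693,  0.0048]), 0.97)]
driver [(array([ 0.2931, -0.3242,  0.0006]), 0.53)]
block [(array([ 0.781 , -0.0543,  0.0026]), 0.91), (array([ 0.7746,  0.1168, -0.0029]), 0.68)]
top 46.233559096192884 [[ 0.0052 -0.9994  0.0342]
 [-0.9959 -0.0082 -0.0901]
 [ 0.0904 -0.0336 -0.9953]] [-0.1149  0.5289  1.2571]
meter [(array([ 0.5135, -0.0588,  0.0591]), 0.61)]
rest [(array([ 0.5253, -0.0855, -0.0032]), 0.94)]
back_edge [(array([ 0.5075, -0.0412,  0.0598]), 0.73)]
head_back_edge [(array([ 0.5098, -0.0425,  0.2592]), 0.78)]
insert [(array([ 0.4582, -0.3246, -0.0001]), 0.5)]
cleaner []
tape [(array([ 0.7719,  0.1185, -0.0005]), 0.85)]
mug [(array([ 0.7719, -0.1672, -0.0019]), 0.63), (array([ 0.6507, -0.2798,  0.003 ]), 0.27)]
driver [(array([ 0.2886, -0.3275, -0.0018]), 0.76)]
block [(array([ 0.7826, -0.0545,  0.0052]), 0.69)]
```

View pics/scene0.png

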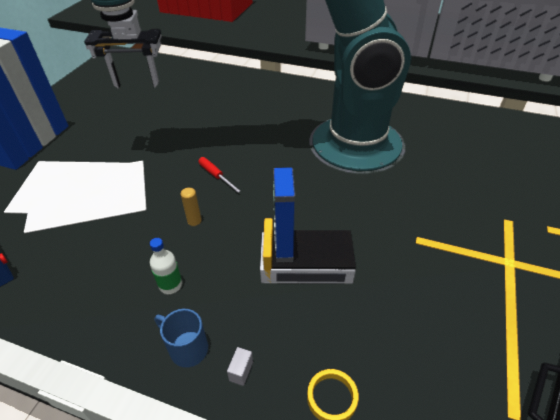

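View pics/top0.png

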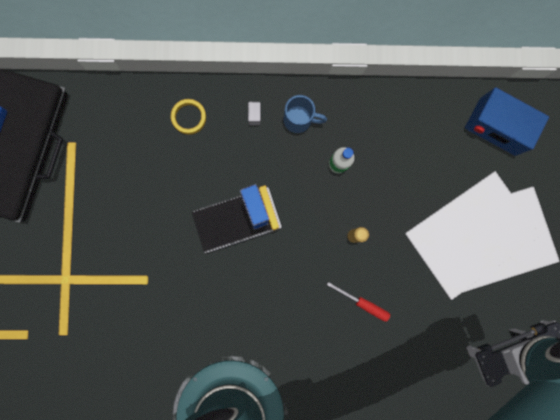

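The scene view shows the blue calibrator at (285,215), standing beside the yellow stop at (267,247) with open rubber to its right. The top view shows the calibrator's head at (256,207), the stop at (270,208), and the rest running left and slightly down to (200,232). The bystanders are all well clear of the rest. Next I need the rest's exact yaw.

```bash
cat > h.py <<'E'
from cell import readout, viewer, r
import cv2, numpy as np
from scipy.spatial.transform import Rotation as Ro
np.set_printoptions(precision=4,suppress=True)
def back(d,uv,z):
    f=210/np.tan(np.radians(d['fovy']/2)); uv=np.atleast_2d(uv).astype(float)
    ray=np.c_[(uv[:,0]-d['cx'])/f,(uv[:,1]-d['cy'])/f,np.ones(len(uv))]@d['R']
    C=-d['R'].T@d['t']; return C+ray*((z-C[2])/ray[:,2])[:,None]
def fullmask(cam,names):
    m=np.zeros((420,560),bool)
    for n in names:
        q=viewer.trace(cam,n)
        if q: m|=q[0]['region']
    return m
E
python3 - <<'E'
from h import *
for c in ("top","scene"):
    d=viewer.capture(c)
    m=fullmask(c,["rest"]); print(c,m.sum())
    ys,xs=np.nonzero(m); P=back(d,np.c_[xs,ys],0.06)[:,:2]
    rc=cv2.minAreaRect(P.astype(np.float32)*1000); print("rest rect",rc, cv2.boxPoints(rc))
    if c=="top":
        m=fullmask(c,["meter"]); img=d['pixels'].copy(); 
        ys,xs=np.nonzero(m); P=back(d,np.c_[xs,ys],0.26)[:,:2]
        rc=cv2.minAreaRect(P.astype(np.float32)*1000); print("meter rect",rc)
        cr=img[170:270,170:300,::-1]; cv2.imwrite("pics/crop1.png",cv2.resize(cr,None,fx=6,fy=6,interpolation=cv2.INTER_CUBIC))
        # candidate corners from network pose
        yaw=np.radians(105)
    print([ (o['point'],o['p']) for n in ("rest","meter","back_edge","head_back_edge") for o in viewer.place_of(c,n)[:1]])
E
```

```text
top 2949
rest rect ((495.8541259765625, -12.078414916992188), (116.42384338378906, 204.4540557861328), 19.39280128479004) [[ 407.0012   65.0199]
 [ 474.8886 -127.8344]
 [ 584.7071  -89.1767]
 [ 516.8196  103.6775]]
meter rect ((511.10736083984375, -60.20123291015625), (91.15977478027344, 37.9658317565918), 22.131139755249023)
[([0.5276, -0.0847, -0.0024], 0.61), ([0.5134, -0.0592, 0.0581], 0.91), ([0.5045, -0.0415, 0.0608], 0.63), ([0.5105, -0.0434, 0.2589], 0.85)]
scene 4414
rest rect ((499.5290832519531, -10.613212585449219), (180.9915771484375, 205.057861328125), 17.941267013549805) [[ 381.8506   59.0535]
 [ 445.0171 -136.0329]
 [ 617.2075  -80.28  ]
 [ 554.0411  114.8065]]
[([0.5195, -0.0872, -0.0014], 0.96), ([0.5175, -0.059, 0.0636], 0.84), ([0.5079, -0.0434, 0.259], 0.71)]
```

View pics/crop1.png

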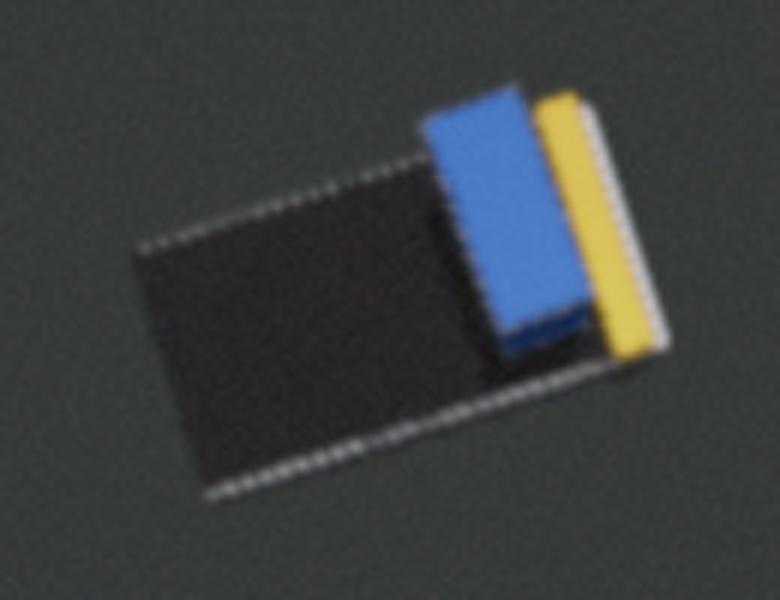

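The crop shows the rest's lower edge running (207,493)→(610,362), so the rest yaw is about 108.5°. The calibrator's back edge runs (425,125)→(500,330), a yaw of about 110–112°. The tool already points within about 1° of that. I'll move out past the open end of the rest and test how far the tool can tilt there.

>>> step_arm:
  moves:
    - [[0,0,0],[0.1,-0.1,-0.3],60]
    - [[0,0,0],[0.46,-0.68,-0.4],60]
    - [[0,0,0],[0.46,-0.68,-0.4],60]
    - [[0,0,0],[0.46,-0.68,-0.4],60]
    - [[0,0,0],[0.46,-0.68,-0.4],60]
    - [[0,0,0],[0.46,-0.68,-0.4],60]
    - [[0,0,0],[0.46,-0.68,-0.4],60]
    - [[0,0,0],[0.46,-0.68,-0.4],60]
    - [[0,0,0],[0.46,-0.68,-0.4],60]
    - [[0,0,0],[0.46,-0.68,-0.4],60]
    - [[0,0,0],[0.46,-0.68,-0.4],60]
    - [[0,0,0],[0.46,-0.68,-0.4],60]

```text
t: 2.95
tcp_pos: [0.3152, -0.1864, 0.4244]
tcp_rot: [0.984, 0.178, 0.0, 0.0]
wrist_force: [0.3, -0.3, -0.3]
gripper_width: 0.0603
grip_force: 0.0
```

>>> step_arm:
  moves:
    - [[0,0,0],[0.46,-0.68,0],60]
    - [[0,0,0],[0.46,-0.68,0],60]
    - [[0,0,0],[0.46,-0.68,0],60]
    - [[0,0,0],[0.46,-0.68,0],60]
    - [[0,0,0],[0.46,-0.68,0],60]
    - [[0,0,0],[0.46,-0.68,0],60]
    - [[0,0,0],[0.46,-0.68,0],60]
    - [[0,0,0],[0.46,-0.68,0],60]
    - [[0,0,0],[0.46,-0.68,0],60]
    - [[0,0,0],[0.46,-0.68,0],60]
    - [[0,0,0],[0.46,-0.68,0],60]

```text
t: 4.05
tcp_pos: [0.4119, 0.2116, 0.4239]
tcp_rot: [0.984, 0.178, -0.001, -0.0]
wrist_force: [0.2, -0.5, -0.7]
gripper_width: 0.06
grip_force: 0.0
```

>>> step_arm:
  moves:
    - [[-0.42,0,0],[0,0,0.4],60]
    - [[-0.42,0,0],[0,0,0.4],60]
    - [[-0.42,0,0],[0,0,0.4],60]
    - [[-0.42,0,0],[0,0,0.4],60]
    - [[-0.42,0,0],[0,0,0.4],60]
    - [[-0.42,0,0],[0,0,0.4],60]
    - [[-0.42,0,0],[0,0,0.4],60]
    - [[-0.42,0,0],[0,0,0.4],60]
    - [[-0.42,0,0],[0,0,0.4],60]
    - [[-0.42,0,0],[0,0,0.4],60]
    - [[-0.42,0,0],[0,0,0.4],60]

```text
t: 5.15
tcp_pos: [0.4111, 0.2123, 0.2243]
tcp_rot: [0.775, 0.141, 0.109, 0.606]
wrist_force: [0.8, -0.4, -0.7]
gripper_width: 0.0602
grip_force: 0.0
```

```bash
python3 - <<'E'
from h import *
s=readout.state(); R=Ro.from_quat(s['tcp_rot']).as_matrix()
print(s['t'],s['tcp_pos'],R,s['joint_positions'],s['wrist_force'],s['gripper_width'])
E
```

```text
5.15 [0.4111 0.2123 0.2243] [[ 0.9363  0.0872  0.3403]
 [ 0.3513 -0.2261 -0.9085]
 [-0.0023  0.9702 -0.2423]] [-0.749   0.7104 -0.4263  1.8445  0.9578  1.9276 -2.8134] [ 0.8014 -0.4255 -0.6846] 0.06019300387010616
```

>>> step_arm:
  moves:
    - [[0.06,0,0],[0,-0.12,0.03],60]
    - [[0.06,0,0],[0,-0.24,0.06],60]
    - [[0.06,0,0],[0,-0.24,0.06],60]
    - [[0.06,0,0],[0,-0.24,0.06],60]
    - [[0.06,0,0],[0,-0.24,0.06],60]
    - [[0.06,0,0],[0,-0.24,0.06],60]

```text
t: 5.75
tcp_pos: [0.4116, 0.2137, 0.102]
tcp_rot: [0.831, 0.15, 0.095, 0.526]
wrist_force: [-0.2, -0.6, -0.5]
gripper_width: 0.0597
grip_force: 0.0
```

```bash
python3 - <<'E'
from h import *
s=readout.state(); R=Ro.from_quat(s['tcp_rot']).as_matrix()
print(s['t'],s['tcp_pos'],R,s['joint_positions'],s['wrist_force'],s['gripper_width'])
E
```

```text
5.75 [0.4116 0.2137 0.102 ] [[ 0.9369  0.1489  0.3164]
 [ 0.3497 -0.4008 -0.8468]
 [ 0.0008  0.904  -0.4275]] [-0.9464  0.7718 -0.13    1.8752  0.8304  1.5252 -2.8151] [-0.1552 -0.5503 -0.5323] 0.059658170278129016
```

>>> step_arm:
  moves:
    - [[0,0,0],[0,0.2,-0.1],56]
    - [[0.1,0,0],[0,0.4,-0.19],56]
    - [[0.36,0,0],[0,0.6,-0.28],56]
    - [[0.36,0,0],[0,0.6,-0.28],56]
    - [[0.36,0,0],[0,0.6,-0.28],56]
    - [[0.36,0,0],[0,0.6,-0.28],56]
    - [[0.36,0,0],[0,0.6,-0.28],56]
    - [[0.36,0,0],[0,0.6,-0.28],56]
    - [[0.36,0,0],[0,0.6,-0.28],56]
    - [[0.36,0,0],[0,0.6,-0.28],56]
    - [[0.36,0,0],[0,0.6,-0.28],56]
    - [[0.36,0,0],[0,0.6,-0.28],56]

```text
t: 6.95
tcp_pos: [0.4109, 0.213, 0.432]
tcp_rot: [0.984, 0.179, 0.0, 0.001]
wrist_force: [0.3, 0.8, -0.4]
gripper_width: 0.0561
grip_force: 0.0
```

>>> step_arm:
  moves:
    - [[0,0,0],[0,0.58,0],56]
    - [[0,0,0],[0,0.58,0],56]
    - [[0,0,0],[0,0.58,0],56]
    - [[0,0,0],[0,0.58,0],56]
    - [[0,0,0],[0,0.58,0],56]
    - [[0,0,0],[0,0.58,0],56]
    - [[0,0,0],[0,0.58,0],56]
    - [[0,0,0],[0,0.58,0],56]
    - [[0,0,0],[0,0.58,0],56]

```text
t: 7.85
tcp_pos: [0.5132, -0.057, 0.4316]
tcp_rot: [0.984, 0.18, -0.0, 0.0]
wrist_force: [0.2, 1.0, 0.6]
gripper_width: 0.0565
grip_force: 0.0
```

```bash
python3 - <<'E'
from h import *
s=readout.state(); R=Ro.from_quat(s['tcp_rot']).as_matrix()
print(s['t'],s['tcp_pos'],R,s['joint_positions'])
d=viewer.capture("wrist"); cv2.imwrite("pics/w1.png",d['pixels'][:,:,::-1]); print(d['T_tool_cam'],d['fovy'])
for n in ("meter","head_back_edge","back_edge","rest"):
    print(n,[(o['point'],o['p']) for o in viewer.place_of("wrist",n)[:1]])
E
```

```text
7.85 [ 0.5132 -0.057   0.4316] [[ 0.9354  0.3537 -0.0008]
 [ 0.3537 -0.9354 -0.0002]
 [-0.0008 -0.0001 -1.    ]] [-0.175   0.0924  0.2479  1.5725 -0.0225  1.4804 -1.1354]
[[ 0.0006 -0.9708 -0.2399  0.07  ]
 [ 1.      0.0006  0.0002 -0.0001]
 [-0.0001 -0.2399  0.9708 -0.1595]
 [ 0.      0.      0.      1.    ]] 65.70646984690485
meter [([0.5222, -0.0824, 0.0022], 0.63)]
head_back_edge [([0.5066, -0.043, 0.259], 0.84)]
back_edge []
rest [([0.5196, -0.0859, 0.0027], 0.62)]
```

View pics/w1.png

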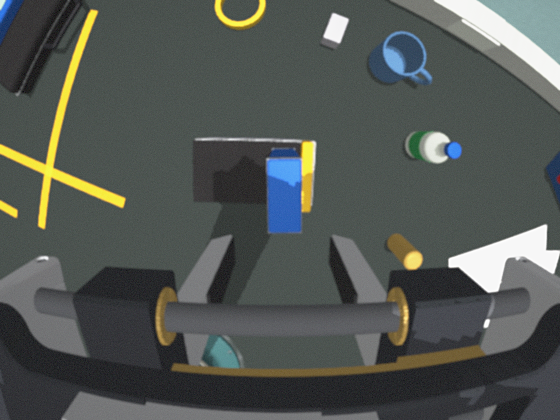

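The wrist view shows the blue head centred at (284,195), midway between the finger tips at about (232,237) and (335,237). Its edges are parallel to the fingers. I'll descend to straddle the head loosely.

>>> step_arm:
  moves:
    - [[0,0,0],[0,0.005,0.08],56]
    - [[0,0,0],[0,0.005,0.16],56]
    - [[0,0,0],[0,0.005,0.24],56]
    - [[0,0,0],[0,0.005,0.28],56]
    - [[0,0,0],[0,0.005,0.31],56]
    - [[0,0,0],[0,0.005,0.34],56]
    - [[0,0,0],[0,0.005,0.36],56]
    - [[0,0,0],[0,0.005,0.374],56]
    - [[0,0,0],[0,0.005,0.374],50]
    - [[0,0,0],[0,0.005,0.374],50]

```text
t: 9.1
tcp_pos: [0.5144, -0.0611, 0.2453]
tcp_rot: [0.984, 0.178, 0.0, 0.0]
wrist_force: [0.5, -0.9, -0.3]
gripper_width: 0.0504
grip_force: 0.0
```

```bash
cat > plan.py <<'E'
import numpy as np
# rows in tool frame of vertical start: y_t=-w, z_t=down. B-relative planar coords (x along w, z up)
def tcp(phi,al,g,s):
    H=200*np.array([np.sin(phi),np.cos(phi)])
    n=np.array([np.cos(al),-np.sin(al)]); u=np.array([np.sin(al),np.cos(al)])
    return H-g/2*n-s*u
def rows(start,al0,seq):  # start = TCP (mm) and tilt when the call begins
    for phi,al,g,s in seq:
        p=tcp(phi,al,g,s)-start
        yt=np.array([-np.cos(al0),np.sin(al0)]); zt=np.array([-np.sin(al0),-np.cos(al0)])
        print(f"phi {np.degrees(phi):.0f}: [[{-(al-al0)/np.pi:.4f},0,0],[0,{p@yt/500:.4f},{p@zt/500:.4f}],{g:.0f}]  tcp {p+start}")
E
python3 - <<'E'
from h import *; from plan import *
s=readout.state(); w=np.array([-.353,.935]); B=np.array([.5075,-.0427])
p=s['tcp_pos']; st=np.array([(p[:2]-B)@w, p[2]-.06])*1000; print(s['t'],p,st,s['wrist_force'],s['gripper_width'])
D=np.radians
rows(np.array([-18.,185.]),0,[(D(f),D(f*.68),50,15) for f in range(2,38,3)])
rows(tcp(D(35),D(35*.68),50,15),D(35*.68),[(D(f),D(f*.68),50,15) for f in range(38,74,3)])
E
```

```text
9.1 [ 0.5144 -0.0611  0.2453] [-19.6218 185.2968] [ 0.5036 -0.8889 -0.324 ] 0.05039070011043126
phi 2: [[-0.0076,0,0],[0,0.0007,-0.0010],50]  tcp [-18.3691 185.4757]
phi 5: [[-0.0189,0,0],[0,-0.0192,-0.0015],50]  tcp [ -8.4144 185.748 ]
phi 8: [[-0.0302,0,0],[0,-0.0391,-0.0010],50]  tcp [  1.5252 185.4913]
phi 11: [[-0.0416,0,0],[0,-0.0588,0.0006],50]  tcp [ 11.4218 184.7076]
phi 14: [[-0.0529,0,0],[0,-0.0785,0.0032],50]  tcp [ 21.2478 183.4005]
phi 17: [[-0.0642,0,0],[0,-0.0980,0.0068],50]  tcp [ 30.9755 181.5751]
phi 20: [[-0.0756,0,0],[0,-0.1172,0.0115],50]  tcp [ 40.5779 179.2377]
phi 23: [[-0.0869,0,0],[0,-0.1361,0.0172],50]  tcp [ 50.028  176.3962]
phi 26: [[-0.0982,0,0],[0,-0.1546,0.0239],50]  tcp [ 59.2995 173.0598]
phi 29: [[-0.1096,0,0],[0,-0.1727,0.0315],50]  tcp [ 68.3667 169.2392]
phi 32: [[-0.1209,0,0],[0,-0.1904,0.0401],50]  tcp [ 77.2044 164.9464]
phi 35: [[-0.1322,0,0],[0,-0.2076,0.0496],50]  tcp [ 85.7881 160.1946]
phi 38: [[-0.0113,0,0],[0,-0.0194,0.0028],50]  tcp [ 94.094  154.9984]
phi 41: [[-0.0227,0,0],[0,-0.0386,0.0066],50]  tcp [102.0993 149.3735]
phi 44: [[-0.0340,0,0],[0,-0.0575,0.0115],50]  tcp [109.7818 143.3369]
phi 47: [[-0.0453,0,0],[0,-0.0761,0.0173],50]  tcp [117.1204 136.9066]
phi 50: [[-0.0567,0,0],[0,-0.0944,0.0242],50]  tcp [124.0951 130.1018]
phi 53: [[-0.0680,0,0],[0,-0.1122,0.0319],50]  tcp [130.6867 122.9427]
phi 56: [[-0.0793,0,0],[0,-0.1296,0.0406],50]  tcp [136.8773 115.4504]
phi 59: [[-0.0907,0,0],[0,-0.1465,0.0503],50]  tcp [142.6502 107.6469]
phi 62: [[-0.1020,0,0],[0,-0.1628,0.0608],50]  tcp [147.9896  99.5553]
phi 65: [[-0.1133,0,0],[0,-0.1785,0.0721],50]  tcp [152.8813  91.1991]
phi 68: [[-0.1247,0,0],[0,-0.1935,0.0843],50]  tcp [157.3121  82.6028]
phi 71: [[-0.1360,0,0],[0,-0.2079,0.0972],50]  tcp [161.2704  73.7914]
```

```bash
python3 - <<'E'
from plan import *
D=np.radians
rows(np.array([-18.,185.]),0,[(D(f),D(f),50,15) for f in np.arange(1,13)*1.5])
rows(tcp(D(18),D(18),50,15),D(18),[(D(f),D(f),50,15) for f in np.arange(20,43,2)])
E
```

```text
phi 2: [[-0.0083,0,0],[0,0.0043,-0.0012],50]  tcp [-20.14869769 185.59102883]
phi 3: [[-0.0167,0,0],[0,-0.0054,-0.0021],50]  tcp [-15.28358646 186.05486284]
phi 4: [[-0.0250,0,0],[0,-0.0152,-0.0028],50]  tcp [-10.40800063 186.39118413]
phi 6: [[-0.0333,0,0],[0,-0.0249,-0.0032],50]  tcp [ -5.52528168 186.59976222]
phi 7: [[-0.0417,0,0],[0,-0.0347,-0.0034],50]  tcp [ -0.63877597 186.68045416]
phi 9: [[-0.0500,0,0],[0,-0.0445,-0.0033],50]  tcp [  4.24816752 186.63320464]
phi 10: [[-0.0583,0,0],[0,-0.0543,-0.0029],50]  tcp [  9.13219953 186.45804604]
phi 12: [[-0.0667,0,0],[0,-0.0640,-0.0023],50]  tcp [ 14.00997278 186.15509841]
phi 14: [[-0.0750,0,0],[0,-0.0738,-0.0014],50]  tcp [ 18.8781443  185.72456937]
phi 15: [[-0.0833,0,0],[0,-0.0835,-0.0003],50]  tcp [ 23.73337769 185.16675399]
phi 16: [[-0.0917,0,0],[0,-0.0931,0.0010],50]  tcp [ 28.5723454  184.48203457]
phi 18: [[-0.1000,0,0],[0,-0.1028,0.0027],50]  tcp [ 33.39173105 183.67088037]
phi 20: [[-0.0111,0,0],[0,-0.0129,-0.0015],50]  tcp [ 39.781411   182.39363843]
phi 22: [[-0.0222,0,0],[0,-0.0259,-0.0026],50]  tcp [ 46.12262342 180.89417793]
phi 24: [[-0.0333,0,0],[0,-0.0389,-0.0032],50]  tcp [ 52.40764253 179.17432574]
phi 26: [[-0.0444,0,0],[0,-0.0520,-0.0034],50]  tcp [ 58.628811   177.23617724]
phi 28: [[-0.0556,0,0],[0,-0.0650,-0.0031],50]  tcp [ 64.77854929 175.08209375]
phi 30: [[-0.0667,0,0],[0,-0.0780,-0.0023],50]  tcp [ 70.84936491 172.7146997 ]
phi 32: [[-0.0778,0,0],[0,-0.0910,-0.0011],50]  tcp [ 76.83386148 170.13687939]
phi 34: [[-0.0889,0,0],[0,-0.1039,0.0006],50]  tcp [ 82.72474783 167.35177351]
phi 36: [[-0.1000,0,0],[0,-0.1168,0.0027],50]  tcp [ 88.51484681 164.36277527]
phi 38: [[-0.1111,0,0],[0,-0.1296,0.0052],50]  tcp [ 94.1971041 161.1735263]
phi 40: [[-0.1222,0,0],[0,-0.1422,0.0082],50]  tcp [ 99.76459671 157.78791222]
phi 42: [[-0.1333,0,0],[0,-0.1548,0.0117],50]  tcp [105.21054154 154.21005787]
```

>>> step_arm:
  moves:
    - [[-0.008,0,0],[0,0.002,-0.001],50]
    - [[-0.017,0,0],[0,-0.005,-0.002],50]
    - [[-0.025,0,0],[0,-0.015,-0.003],50]
    - [[-0.033,0,0],[0,-0.025,-0.003],50]
    - [[-0.042,0,0],[0,-0.035,-0.003],50]
    - [[-0.05,0,0],[0,-0.045,-0.003],50]
    - [[-0.058,0,0],[0,-0.054,-0.003],50]
    - [[-0.067,0,0],[0,-0.064,-0.002],50]
    - [[-0.075,0,0],[0,-0.074,-0.001],50]
    - [[-0.083,0,0],[0,-0.083,0],50]
    - [[-0.092,0,0],[0,-0.093,0.001],50]
    - [[-0.1,0,0],[0,-0.103,0.003],50]

```text
t: 10.3
tcp_pos: [0.4965, -0.0124, 0.244]
tcp_rot: [0.972, 0.176, 0.029, 0.155]
wrist_force: [0.5, -1.1, -0.3]
gripper_width: 0.05
grip_force: 0.0
```

```bash
cat > look.py <<'E'
from h import *
import sys
s=readout.state(); w=np.array([-.353,.935]); B=np.array([.5075,-.0427]); p=s['tcp_pos']
R=Ro.from_quat(s['tcp_rot']).as_matrix()
print(s['t'],p,'planar',np.array([(p[:2]-B)@w,p[2]-.06])*1000,'tilt',np.degrees(np.arccos(-R[2,2])),'F',s['wrist_force'],s['gripper_width'],s['grip_force'],'q',s['joint_positions'])
for c in sys.argv[2:]:
    d=viewer.capture(c); cv2.imwrite(f"pics/{sys.argv[1]}_{c}.png",d['pixels'][:,:,::-1])
    for n in ("head_back_edge","back_edge","meter"):
        for o in viewer.place_of(c,n)[:1]:
            q=o['point']; print(c,n,q,round(o['p'],2),'planar',np.array([(q[:2]-B)@w,q[2]-.06])*1000)
E
python3 look.py a scene top
```

```text
10.3 [ 0.4965 -0.0124  0.244 ] planar [ 32.2292 184.0431] tilt 18.126276993776386 F [ 0.4857 -1.1473 -0.3252] 0.04999629891164716 0.0 q [-0.4067  0.1291  0.1864  1.9905  0.3445  1.0055 -1.6172]
scene head_back_edge [0.4868, 0.0091, 0.2504] 0.77 planar [ 55.7401 190.4   ]
scene back_edge [0.5045, -0.0433, 0.0591] 0.96 planar [ 0.498 -0.9  ]
scene meter [0.5165, -0.0589, 0.0642] 0.91 planar [-18.324   4.2  ]
top head_back_edge [0.4892, 0.0158, 0.2477] 0.74 planar [ 61.1574 187.7   ]
top back_edge [0.5071, -0.0386, 0.0603] 0.96 planar [3.9747 0.3   ]
top meter [0.5152, -0.0594, 0.0626] 0.9 planar [-18.3326   2.6   ]
```

View pics/a_scene.png

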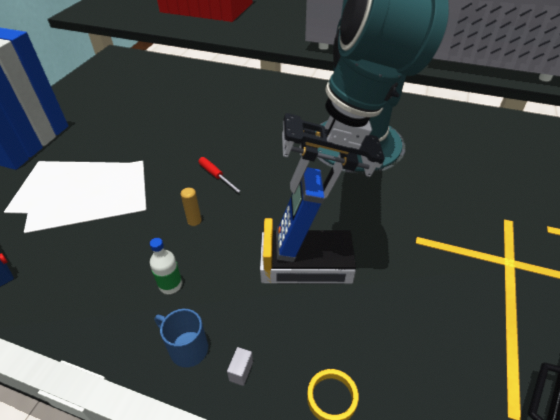

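The meter leans about 17° and rests on the back finger at (318,185), with its foot edge still in place at (283,255). I'll continue the lowering.

>>> step_arm:
  moves:
    - [[-0.011,0,0],[0,-0.013,-0.0015],50]
    - [[-0.022,0,0],[0,-0.026,-0.0025],50]
    - [[-0.033,0,0],[0,-0.039,-0.003],50]
    - [[-0.044,0,0],[0,-0.052,-0.0035],50]
    - [[-0.056,0,0],[0,-0.065,-0.003],50]
    - [[-0.067,0,0],[0,-0.078,-0.0025],50]
    - [[-0.078,0,0],[0,-0.091,-0.001],50]
    - [[-0.089,0,0],[0,-0.104,0.0005],50]
    - [[-0.1,0,0],[0,-0.117,0.0025],50]
    - [[-0.111,0,0],[0,-0.13,0.005],50]
    - [[-0.122,0,0],[0,-0.142,0.008],50]
    - [[-0.133,0,0],[0,-0.155,0.0115],50]

```text
t: 11.9
tcp_pos: [0.4709, 0.0546, 0.2138]
tcp_rot: [0.919, 0.166, 0.064, 0.353]
wrist_force: [-0.3, 0.5, -1.5]
gripper_width: 0.0503
grip_force: 0.6
```

```bash
python3 look.py b scene; python3 - <<'E'
from plan import *
D=np.radians
al=lambda f: D(42+(f-42)*.5)
F=np.arange(44,67,2); rows(tcp(D(42),D(42),50,15),D(42),[(D(f),al(f),min(50+(i+1),60),15) for i,f in enumerate(F)])
F2=np.arange(68,91,2); rows(tcp(D(66),al(66),60,15),al(66),[(D(f),al(f),60,15) for f in F2])
E
```

```text
11.9 [0.4709 0.0546 0.2138] planar [103.8768 153.8366] tilt 41.99083861755429 F [-0.2797  0.5066 -1.5483] 0.05026760395466522 0.628134123980999 q [-0.7078  0.2633  0.0883  2.0769  0.7565  1.1578 -2.2752]
scene head_back_edge [0.4579, 0.0806, 0.211] 0.79 planar [132.7943 151.    ]
scene back_edge [0.5042, -0.0438, 0.0615] 0.87 planar [0.1364 1.5   ]
scene meter [0.5137, -0.0562, 0.0727] 0.78 planar [-14.8111  12.7   ]
phi 44: [[-0.0056,0,0],[0,-0.0124,-0.0007],51]  tcp [110.0521793  150.28861273]
phi 46: [[-0.0111,0,0],[0,-0.0249,-0.0009],52]  tcp [114.7452497  146.20269472]
phi 48: [[-0.0167,0,0],[0,-0.0373,-0.0006],53]  tcp [119.28403368 141.95784926]
phi 50: [[-0.0222,0,0],[0,-0.0497,0.0001],54]  tcp [123.66301562 137.55982099]
phi 52: [[-0.0278,0,0],[0,-0.0621,0.0012],55]  tcp [127.8768903  133.01454646]
phi 54: [[-0.0333,0,0],[0,-0.0743,0.0027],56]  tcp [131.92056951 128.32814648]
phi 56: [[-0.0389,0,0],[0,-0.0865,0.0047],57]  tcp [135.78918848 123.5069183 ]
phi 58: [[-0.0444,0,0],[0,-0.0986,0.0071],58]  tcp [139.4781119  118.55732755]
phi 60: [[-0.0500,0,0],[0,-0.1106,0.0100],59
[... 517 characters left out ...]
-0.0222,0,0],[0,-0.0517,0.0111],60]  tcp [163.63403982  72.62012508]
phi 76: [[-0.0278,0,0],[0,-0.0643,0.0150],60]  tcp [165.7504935   66.37382702]
phi 78: [[-0.0333,0,0],[0,-0.0767,0.0194],60]  tcp [167.63913909  60.06310028]
phi 80: [[-0.0389,0,0],[0,-0.0890,0.0242],60]  tcp [169.29796639  53.69608244]
phi 82: [[-0.0444,0,0],[0,-0.1010,0.0294],60]  tcp [170.72525297  47.28097454]
phi 84: [[-0.0500,0,0],[0,-0.1129,0.0351],60]  tcp [171.91956622  40.82603088]
phi 86: [[-0.0556,0,0],[0,-0.1245,0.0412],60]  tcp [172.87976495  34.33954894]
phi 88: [[-0.0611,0,0],[0,-0.1359,0.0476],60]  tcp [173.60500075  27.82985903]
phi 90: [[-0.0667,0,0],[0,-0.1470,0.0545],60]  tcp [174.09471884  21.30531408]
```

>>> step_arm:
  moves:
    - [[-0.006,0,0],[0,-0.0125,-0.0005],51]
    - [[-0.011,0,0],[0,-0.025,-0.001],52]
    - [[-0.017,0,0],[0,-0.0375,-0.0005],53]
    - [[-0.022,0,0],[0,-0.05,0],54]
    - [[-0.028,0,0],[0,-0.062,0.001],55]
    - [[-0.033,0,0],[0,-0.0745,0.0025],56]
    - [[-0.039,0,0],[0,-0.0865,0.0045],57]
    - [[-0.044,0,0],[0,-0.0985,0.007],58]
    - [[-0.05,0,0],[0,-0.1105,0.01],59]
    - [[-0.056,0,0],[0,-0.1225,0.013],60]
    - [[-0.061,0,0],[0,-0.135,0.017],60]
    - [[-0.067,0,0],[0,-0.148,0.0215],60]

```text
t: 13.3
tcp_pos: [0.454, 0.0996, 0.156]
tcp_rot: [0.876, 0.159, 0.081, 0.447]
wrist_force: [-0.6, 1.6, -1.3]
gripper_width: 0.0601
grip_force: 0.9
```

```bash
python3 look.py c scene
```

```text
13.3 [0.454  0.0996 0.156 ] planar [151.9286  95.9878] tilt 54.06902315078001 F [-0.572   1.5954 -1.2909] 0.06012427096085771 0.8512085548136383 q [-0.8626  0.4908  0.0636  2.0672  0.8481  1.2513 -2.577 ]
scene head_back_edge [0.4447, 0.1292, 0.1408] 0.73 planar [182.8949  80.8   ]
scene back_edge [0.5042, -0.0422, 0.0634] 0.8 planar [1.6324 3.4   ]
scene meter [0.5128, -0.0507, 0.08] 0.93 planar [-9.3509 20.    ]
```

View pics/c_scene.png

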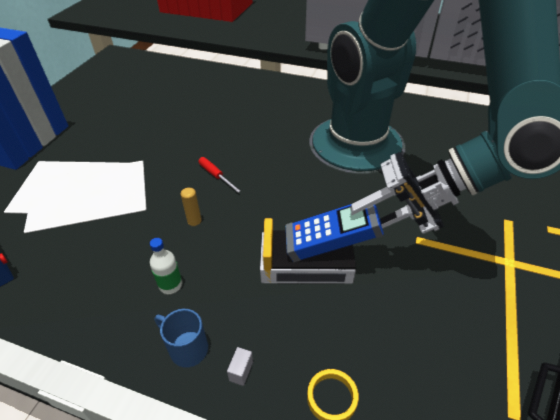

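The meter leans about 66° on the lower finger, screen up, with its hinge still about 45 mm from the stop. I'll lower the rest of the way.

>>> step_arm:
  moves:
    - [[-0.006,0,0],[0,-0.013,0.002],60]
    - [[-0.011,0,0],[0,-0.026,0.0045],60]
    - [[-0.017,0,0],[0,-0.039,0.0075],60]
    - [[-0.022,0,0],[0,-0.0515,0.011],60]
    - [[-0.028,0,0],[0,-0.0645,0.015],60]
    - [[-0.033,0,0],[0,-0.077,0.0195],60]
    - [[-0.039,0,0],[0,-0.089,0.024],60]
    - [[-0.044,0,0],[0,-0.101,0.0295],60]
    - [[-0.05,0,0],[0,-0.113,0.035],60]
    - [[-0.056,0,0],[0,-0.1245,0.041],60]
    - [[-0.061,0,0],[0,-0.136,0.0475],60]
    - [[-0.067,0,0],[0,-0.147,0.0545],60]

```text
t: 14.7
tcp_pos: [0.4466, 0.1192, 0.0804]
tcp_rot: [0.825, 0.149, 0.097, 0.537]
wrist_force: [0.4, -0.2, 0.3]
gripper_width: 0.0601
grip_force: 0.0
```

```bash
python3 look.py d scene
```

```text
14.7 [0.4466 0.1192 0.0804] planar [172.8286  20.4344] tilt 66.12844291130938 F [ 0.4065 -0.217   0.349 ] 0.060116055332194565 0.0 q [-0.9972  0.7826  0.1148  2.0043  0.8773  1.3003 -2.7839]
scene head_back_edge [0.4373, 0.1436, 0.0602] 0.82 planar [198.9711   0.2   ]
scene back_edge [0.5031, -0.0394, 0.0601] 0.59 planar [4.6387 0.1   ]
scene meter [0.5112, -0.0451, 0.0806] 0.8 planar [-3.5501 20.6   ]
```

View pics/d_scene.png

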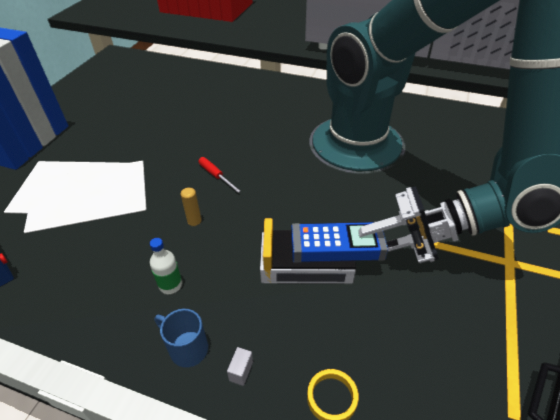

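The meter lies flat on its back, screen up, with the head overhanging at (385,240). I'll drop the lower finger clear, back straight out, and roll the tool 90° so both fingertips can push on the head face.

>>> step_arm:
  moves:
    - [[0,0,0],[0,-0.0075,0.003],60]
    - [[0,0,0],[0,-0.0075,0.003],60]
    - [[0,0,0],[0,-0.022,-0.029],60]
    - [[0,0,0],[0,-0.036,-0.061],60]
    - [[0,0,0],[0,-0.05,-0.093],60]
    - [[0,0,0],[0,-0.064,-0.125],60]
    - [[0,0,0],[0,-0.064,-0.125],60]
    - [[0,0,0],[0,-0.053,-0.13],60]

```text
t: 15.7
tcp_pos: [0.4217, 0.1851, 0.0829]
tcp_rot: [0.825, 0.15, 0.097, 0.537]
wrist_force: [0.3, 0.4, -0.1]
gripper_width: 0.06
grip_force: 0.0
```

>>> step_arm:
  moves:
    - [[0,0,-0.5],[0,0,0],50]
    - [[0,0,-0.5],[0,0,0],50]
    - [[0,0,-0.5],[0,0,0],50]
    - [[0,0,-0.5],[0,0,0],50]
    - [[0,0,-0.5],[0,0,0],50]
    - [[0,0,-0.5],[0,0,0],50]
    - [[0,0,-0.5],[0,0,0],50]
    - [[0,0,-0.5],[0,0,0],50]
    - [[0,0,-0.5],[0,0,0],50]
    - [[0,0,-0.5],[0,0,0],50]
    - [[0,0,-0.5],[0,0,0],50]
    - [[0,0,-0.5],[0,0,0],50]

```text
t: 16.9
tcp_pos: [0.4222, 0.184, 0.0836]
tcp_rot: [0.477, 0.689, -0.311, 0.448]
wrist_force: [-0.1, -0.5, 0.4]
gripper_width: 0.05
grip_force: 0.0
```

```bash
cat > look2.py <<'E'
from h import *
import sys
u=np.array([-.317,.948]); v=np.array([-.948,-.317]); O=np.array([.5225,-.0857])
f=lambda q:np.array([(q[:2]-O)@u,(q[:2]-O)@v,q[2]])*1000
s=readout.state(); R=Ro.from_quat(s['tcp_rot']).as_matrix()
print(s['t'],'tcp rest',f(s['tcp_pos']),'\n',R.T@np.array([[*u,0],[*v,0],[0,0,1]]).T,'cols: u,v,up in tool axes; F',s['wrist_force'],'F.u',s['wrist_force'][:2]@u,s['gripper_width'],s['joint_positions'])
for c in sys.argv[2:]:
    d=viewer.capture(c); cv2.imwrite(f"pics/{sys.argv[1]}_{c}.png",d['pixels'][:,:,::-1])
    P={}
    for n in ("head_back_edge","back_edge","meter","rest"):
        for o in viewer.place_of(c,n)[:1]: P[n]=o['point']; print(c,n,round(o['p'],2),f(o['point']))
    if 'head_back_edge' in P and 'meter' in P:
        a=f(P['head_back_edge'])-f(P['meter']); print('yaw',np.arctan2(a[1],a[0]))
E
python3 look2.py e top
```

```text
16.9 tcp rest [287.4875   9.5563  83.565 ] 
 [[ 0.4049  0.0153 -0.9142]
 [ 0.0354 -0.999  -0.0011]
 [-0.9132 -0.0319 -0.4054]] cols: u,v,up in tool axes; F [-0.1263 -0.5129  0.3871] F.u -0.4461813108468486 0.05002402402261729 [-0.8522  0.8095 -0.1972  1.9082  0.9085  1.5284 -1.303 ]
top head_back_edge 0.66 [243.339    5.2692  59.9   ]
top back_edge 0.45 [ 114.4563 -303.5649    1.7   ]
top meter 0.58 [44.5704  0.2738 78.4   ]
top rest 0.77 [ 1.5491  0.2198 -5.5   ]
yaw 0.025126447000370505
```

View pics/e_top.png

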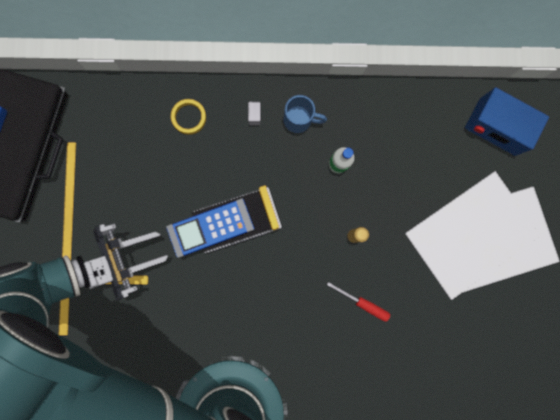

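The top view shows the meter flat with its head edge from (168,228) to (178,257). The fingertips at (160,236) and (167,260) sit about 4 mm off its centre line. I'll correct that while approaching, then push most of the way.

>>> step_arm:
  moves:
    - [[0,0,0],[-0.0097,0.009,0.022],50]
    - [[0,0,0],[-0.0194,0.008,0.044],50]
    - [[0,0,0],[-0.0227,0.008,0.051],50]
    - [[0,0,0],[-0.026,0.008,0.0585],50]
    - [[0,0,0],[-0.029,0.0075,0.0655],50]
    - [[0,0,0],[-0.0325,0.007,0.073],50]
    - [[0,0,0],[-0.0355,0.007,0.0805],50]
    - [[0,0,0],[-0.039,0.0065,0.0875],50]
    - [[0,0,0],[-0.042,0.0065,0.095],50]
    - [[0,0,0],[-0.0455,0.006,0.1025],50]
    - [[0,0,0],[-0.0485,0.006,0.1095],50]
    - [[0,0,0],[-0.051,0.0055,0.115],50]

```text
t: 18.35
tcp_pos: [0.4468, 0.1265, 0.0831]
tcp_rot: [0.478, 0.689, -0.31, 0.448]
wrist_force: [-0.4, 2.5, 1.5]
gripper_width: 0.0499
grip_force: 1.2
```

```bash
python3 look2.py f top
```

```text
18.35 tcp rest [225.1847   4.5247  83.1065] 
 [[ 0.4054  0.0146 -0.914 ]
 [ 0.036  -0.9989 -0.    ]
 [-0.913  -0.0329 -0.4058]] cols: u,v,up in tool axes; F [-0.3998  2.5177  1.5299] F.u 2.5135522372444234 0.04988710662728861 [-0.7821  0.7808 -0.1575  1.9841  0.9824  1.4513 -1.2964]
top head_back_edge 0.74 [202.3402   4.6443  58.3   ]
top meter 0.65 [ 3.2256  1.451  78.4   ]
top rest 0.86 [-0.9172 -0.5365 -1.5   ]
yaw 0.016036123260469867
```

```bash
python3 - <<'E'
import cv2
a=cv2.imread("pics/f_top.png")[160:280,150:300]; cv2.imwrite("pics/f_crop.png",cv2.resize(a,None,fx=5,fy=5,interpolation=cv2.INTER_CUBIC))
E
```

```text
(no output)
```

View pics/f_crop.png

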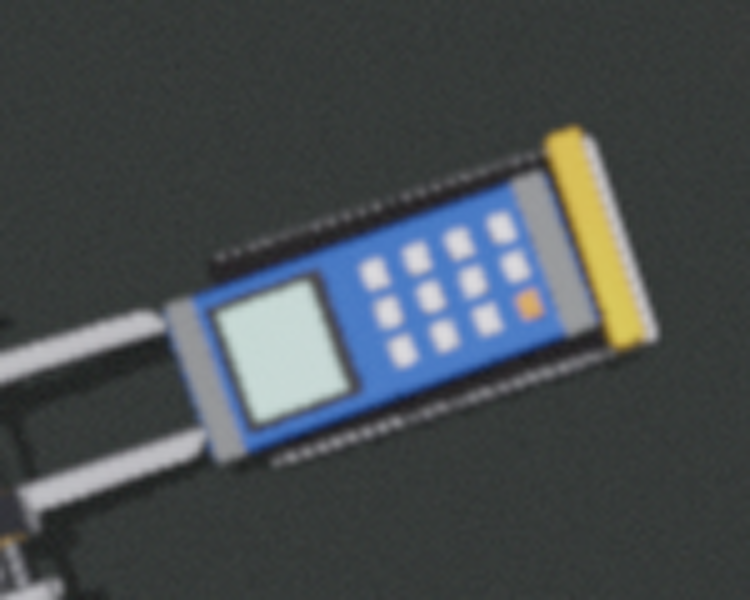

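The crop shows the meter aligned with the rest, with a gap of about 3–5 mm between its foot at (555,255) and the stop. Both fingertips are on the head face. I'll creep forward while watching the force.

>>> step_arm:
  moves:
    - [[0,0,0],[-0.0008,0,0.0018],50]
    - [[0,0,0],[-0.0016,0,0.0036],50]
    - [[0,0,0],[-0.0016,0,0.0036],50]

```text
t: 18.9
tcp_pos: [0.4473, 0.1251, 0.0831]
tcp_rot: [0.478, 0.689, -0.31, 0.448]
wrist_force: [-0.7, 1.4, 0.2]
gripper_width: 0.0501
grip_force: 0.8
```

>>> step_arm:
  moves:
    - [[0,0,0],[-0.0008,0,0.0018],50]
    - [[0,0,0],[-0.0008,0,0.0018],50]

```text
t: 19.1
tcp_pos: [0.4477, 0.1243, 0.083]
tcp_rot: [0.478, 0.689, -0.31, 0.448]
wrist_force: [-0.9, 3.0, 0.2]
gripper_width: 0.0503
grip_force: 1.9
```

>>> step_arm:
  moves:
    - [[0,0,0],[-0.0008,0,0.0018],50]
    - [[0,0,0],[-0.0008,0,0.0018],50]

```text
t: 19.3
tcp_pos: [0.448, 0.124, 0.083]
tcp_rot: [0.477, 0.69, -0.31, 0.448]
wrist_force: [-2.3, 8.1, 2.2]
gripper_width: 0.05
grip_force: 4.4
```

>>> step_arm:
  moves:
    - [[0,0,0],[-0.0008,0,0.0018],50]
    - [[0,0,0],[-0.0008,0,0.0018],50]

```text
t: 19.5
tcp_pos: [0.4483, 0.1238, 0.083]
tcp_rot: [0.477, 0.69, -0.309, 0.448]
wrist_force: [-5.6, 13.5, 3.7]
gripper_width: 0.0498
grip_force: 7.2
```

The force has risen to about 15 N, so the foot is against the stop. I'll back away and check.

>>> step_arm:
  moves:
    - [[0,0,0],[0.004,0,-0.009],50]
    - [[0,0,0],[0.016,0.001,-0.036],50]
    - [[0,0,0],[0.033,0.003,-0.073],50]
    - [[0,0,0],[0.065,0.006,-0.146],50]
    - [[0,0,0],[0.065,0.006,-0.146],50]
    - [[0,0,0],[0.065,0.006,-0.146],50]

```text
t: 20.1
tcp_pos: [0.4225, 0.1998, 0.0827]
tcp_rot: [0.477, 0.69, -0.31, 0.448]
wrist_force: [-0.2, -0.8, -0.6]
gripper_width: 0.0502
grip_force: 0.0
```

```bash
python3 look2.py g top scene; python3 - <<'E'
import cv2,numpy as np
a=cv2.imread("pics/g_top.png")[160:280,150:300]; b=cv2.imread("pics/g_scene.png")[200:300,230:430]
cv2.imwrite("pics/g_crop.png",np.hstack([cv2.resize(a,(400,320),interpolation=cv2.INTER_CUBIC),cv2.resize(b,(400,320),interpolation=cv2.INTER_CUBIC)]))
E
```

```text
20.1 tcp rest [302.4005   4.284   82.6593] 
 [[ 0.406   0.0158 -0.9137]
 [ 0.038  -0.9989 -0.0004]
 [-0.9127 -0.0346 -0.4064]] cols: u,v,up in tool axes; F [-0.2462 -0.754  -0.6374] F.u -0.6367622438070453 0.05015692864892861 [-0.8655  0.8222 -0.2018  1.8767  0.8996  1.5457 -1.296 ]
top head_back_edge 0.79 [202.0244   4.9607  58.5   ]
top back_edge 0.61 [ 2.3425  3.5381 63.1   ]
top meter 0.65 [ 1.4875  1.9268 76.5   ]
top rest 0.69 [-1.1397 -1.8323  0.1   ]
yaw 0.01512773241331353
scene head_back_edge 0.92 [197.7276   7.2407  61.6   ]
scene back_edge 0.66 [ 2.9765  5.4341 63.4   ]
scene meter 0.77 [ 1.7067 -0.2545 81.1   ]
scene rest 0.66 [ 0.3505  2.9394 -1.5   ]
yaw 0.0382181207194162
```

View pics/g_crop.png

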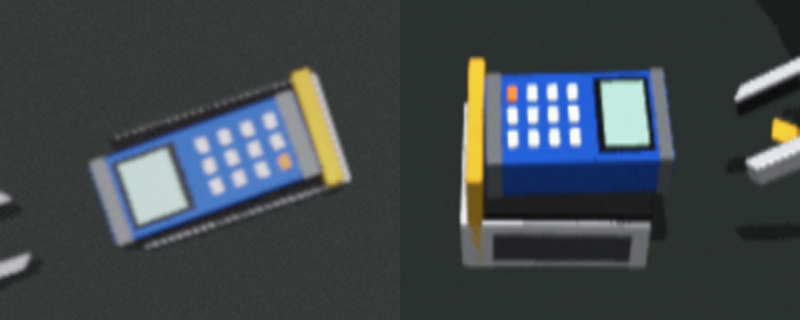

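The left crop shows the foot flush with the yellow stop at (305,130). The right crop shows the meter lying flat, screen up, with the fingers clear. Handing in.

```bash
python3 -c "
from cell import r
print(r.finish_job())"
```

```text
the job is handed in; nothing more can be done
None
```

The calibrator lies on its back on the rest, screen up, with its foot flat against the yellow stop and the gripper clear; the job is handed in, though the hand-in returned no verdict.

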